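# Close up a drained gearbox

## Task

The blue gearbox on the bench has been drained for storage and needs closing up. First shut the drain cock fully (lever square across the pipe), then slide the drip pot from under the spout to the free yellow ring without lifting or tipping it, so that it stands wholly inside the ring. Last, screw the square-headed filler plug on top clockwise until its tapered thread goes snug, hand-tight and no harder, let go of it, and leave the other things on the bench alone.

Things in the scene. Friction and masses are not known exactly. Their poses are not given: they have to be found in the camera images.
- gearbox: blue worm gearbox on a black stand, fixed; case 116 x 92 mm in plan. Origin on the bench under its centre and straight under the plug, z up. Its -x side carries the drain: a level brass pipe 75 mm up, out to x = -172 mm. On top a worm tube lies along x (x -69 to +60, top 196 mm high), with a round input flange at x = +60 to +71 mm (100 mm diameter, top 215 mm high).
- spout (a point): mouth of the drain spout, 57 mm above the bench (12 mm above the pot's rim), at gearbox x = -172 mm, y = 0.
- cock_stem (a point): axis of the drain cock's lever, upright, at gearbox x = -130 mm, y = 0, 106 mm above the bench. The lever is level and has a red sleeve 50 mm long, 14 mm wide and 12 mm thick, from 36 to 86 mm from the axis. The brass elbow below it rises to 86 mm above the bench.
- lever_grip (a point): middle of the red sleeve of the lever, 61 mm from the stem's axis, 106 mm above the bench.
- lever (a joint): angle of the lever, rad: 0 = open, along the pipe, pointing to the gearbox's -x; it grows as the lever swings clockwise seen from above, towards the gearbox's +y; 1.57 (a stop) = shut, square across the pipe. It starts between 0 and 0.25 and stays where it is left; moving it takes about 0.15 N m (2.5 N at the sleeve).
- pot_center (a point): centre, half-way up (22.5 mm), of the round steel drip pot: 110 mm diameter, 45 mm high, open on top, empty, about 0.45 kg, loose on the bench under the spout. The axes are the pot's: z up, handle along -y.
- pot_handle (a point): middle of the pot's straight black stick handle, 112 mm from the pot's centre along the pot's -y, 34 mm above the bench. The black grip is 16 mm wide (pot x), 13 mm thick, 80 mm long.
- park_ring (a point): centre of the free yellow ring painted on the bench, inner diameter 140 mm, where the pot has to stand. (A second, equal ring is painted under the spout.)
- plug: the brass tapered filler plug as a whole, already started by hand in the boss on top of the gearbox; its origin is on the boss's top face, on the plug's upright axis.
- plug_head (a point): centre of the square head, 18 mm across flats (point x, y square to them), 20 mm high, 220 mm above the bench; 6 mm under it the boss, 38 mm diameter. Clockwise from above tightens. It runs easily (0.06 N m) for 0.8 to 2.4 rad, never the same; then the taper bites and resistance climbs 0.8 N m per rad. Snug: 0.4 to 1.2 N m while turning (some 0.3 less once stopped). It stays where left.
- snug (a joint): how far the taper is wedged, rad of plug turn: 0 while the plug is loose; runs from 0 to 0.18 (its end) as the plug is turned on with 0.36 to 0.5 N m, 0.18 to 0.36 rad after the bite.
- strain (a joint): overtightening, rad of plug turn: 0 unless the plug is turned with more than 1.4 N m, 1.4 rad after the bite.
- bracket: black moulded plastic bracket with a spring in it, 170 x 62 x 45 mm, loose; origin under its centre. To be left alone.
- tub: yellow grease tub with black lid, 68 mm diameter, 75 mm high, loose; origin under its centre. To be left alone.
- wrench: steel open-ended wrench, 180 mm long, loose, lying flat; origin near its middle. To be left alone.
There are look-alikes about, which are no part of the job. Of the things like the part that bears pot_center, leave any that is purple or turquoise; of the rest the larger one is meant.

How it is judged:
By the outcome, as a careful person would: the job done as asked, in the order asked, and still so for the second after the job is handed in, with the robot touching nothing.
It also fails if it takes over 64 s, if anything falls off the work surface, if the arm or the gripper's body presses on something with over 40 N, if the wrist force passes 120 N, or if a joint passes its speed limit or range.

## Robot

A 6-joint arm with a two-finger parallel gripper is mounted at the origin on the work surface. World frame = base frame: x ahead of the robot, y to its left, z up, the work surface at z = 0. Lengths are in mm, angles in rad, forces in N, time in s.
With the tool pointing down it reaches from about 400 to 925 mm from the base axis. Payload 12.5 kg.
Tool frame: the origin (TCP) lies at the centre of the arm's flange, where the gripper is bolted on; the fingertips stand 190 mm ahead of it and the grasp point (between the pads) lies env.grip_point_offset ahead of it (env.grip_point_offset is the distance from the TCP to the grasp point, in mm); z points along the fingers, x is the direction in which the jaws open and shut, and the axes are right-handed (so a half turn about z gives the same grasp; the last joint's range is limited). The gripper opens to 95 mm and grips with 3 to 60 N. Pads are 20 mm wide; open, the fingers measure 119 mm over their backs; the gripper's body (75 mm by 180 mm) begins 59 mm behind the grasp point.
Start: joints at [1.232, 0.491, 1.559, -0, 1.092, -0.106], TCP at [144.165, 608.146, 404.761] pointing down, gripper open.
Joint ranges: [-3.1, 3.1], [-0.84, 2.19], [0.05, 2.79], [-1.13, 4.28], [0.06, 2.93], [-2.69, 2.69]. Speed limits (rad/s): [2.22, 2.22, 2.79, 3.14, 3.14, 3.14].

## Interface

Orientations are given as [roll, pitch, yaw] about the fixed x, y, z axes, in that order (R = Rz(yaw) Ry(pitch) Rx(roll)).
In Python, from cell import state, read_camera, camera_model, job_done, env gives the robot as it stands.
- The arm moves only by the tool arm_command, never from a script. Its argument "steps" is a list of rows, each a list of 6 numbers: the shift along the tool's x, y, z in cm, then the turn, a rotation vector about the tool's x, y, z in degrees. In form: [[dx, dy, dz, rx, ry, rz], ...]. A call has 1 to 12 rows; each row is the pose to reach, as a shift and turn from the pose commanded when the call began, along the tool's axes at that moment; what a row does not reach only later rows make up. A row lasts 1/12 s, in which the tool goes at most 41.7 mm and 7.16 degrees, less where a joint would pass 70% of its speed; a pose out of reach is approached as far as the arm can. A call with a gripper value outside its range is refused whole. "jaw" is the finger opening in cm, from 0 to 9.51, set as the call begins (left out, the last holds). The fingers move at their own pace and stop on an object; the grip force is fixed at half the most. Time passes only in rows, so rows that repeat a pose let the fingers close. It gives the time, the measured TCP pose, the force and the opening at its end, in the units of the state.
- state(): the state, without advancing time (a new reading comes with each control period).
- read_camera(name): name is "side" or "top"; returns the picture (480x640x3 uint8, red, green, blue); there is no depth.
- camera_model(name): a dict with "K" (3x3 intrinsics, pixels), "xyz" and "rotation" of the camera in the world. Camera axes: x right, y up, looking along -z (the intrinsics and any distortion apply to the point x, -y, -z); pixel columns grow to the right and rows downward; lengths in mm; the calibration is good to about 2 mm. A picture is of the moment at which its call begins. camera_model takes no time and is no camera call.
- job_done(): hands the job in, once; it reports no verdict.
The state is a dict: "t": time; "joints": joint angles; "qvel": joint speeds; "tau": joint torques, N m; "eef_pos": TCP position; "tcp_rot": TCP orientation; "ft_force": force on the tool from outside, world axes, zero at the start; "moment": the same for the moment, N m; "opening": opening from 0.0 (shut) to 1.0 (fully open).
Only numpy, scipy, OpenCV 4.12 (cv2) and the standard library are available. Lean on these libraries where they do the work, as an engineer would, in place of code of your own. Each camera call takes 0.05 s, during which the arm holds its last target. There are 200 camera calls.

## Working session

There is one attempt and no reset: what is moved stays moved. The work goes in short steps, Python scripts to look and compute and a tool call to move; the robot and the scene stay as the last step left them, time stands still between calls to the robot, and variables do not carry over. Pictures are saved under pics/ and viewed, about 8 in all and at most 12, crops included, and the job is handed in when it is done.

Besides the shell and the picture viewer there is one more tool, called after ">>>" by a JSON object that holds its "method" and its "body". arm_command: Moves the arm, as the interface text tells. Its arguments: {"type":"object","properties":{"steps":{"type":"array"},"jaw":{"type":"number"}},"required":["steps"]}

```bash
ls; mkdir -p pics; python3 - <<'E'
from cell import state, read_camera, camera_model, env
import cv2
print(state()); print(env.grip_point_offset)
for n in("side","top"):
    im=read_camera(n); cv2.imwrite(f"pics/{n}0.png",im[:,:,::-1]); print(camera_model(n))
E
```

```text
pics
{'t': 0.0, 'joints': array([ 1.23238933e+00,  4.91549593e-01,  1.55947268e+00,  1.74699541e-05,
        1.09172405e+00, -1.05596226e-01]), 'qvel': array([ 0.001124  , -0.00123138,  0.00019574,  0.00049562, -0.00051296,
       -0.00046397]), 'tau': array([ 2.21219663e-03, -6.12657237e+01, -2.58178747e+01,  6.93490938e-02,
        4.82651393e-02, -7.88799434e-05]), 'eef_pos': array([144.15550666, 608.10290095, 404.15982554]), 'tcp_rot': array([-3.14145565e+00,  1.14560959e-03,  1.33797758e+00]), 'ft_force': array([-0.39047182,  0.34285091,  0.04054458]), 'moment': array([0.02553251, 0.03364696, 0.03854488]), 'opening': 1.0022292433061324}
171.3
{'K': array([[545.77919969,   0.        , 314.85444906],
       [  0.        , 545.77919969, 236.16781993],
       [  0.        ,   0.        ,   1.        ]]), 'xyz': array([  94.89377356, -562.39395858, 1032.34401548]), 'rotation': array([ 0.69822658,  0.00638818, -0.52115344])}
{'K': array([[523.80382504,   0.        , 315.18063409],
       [  0.        , 523.80382504, 234.70925293],
       [  0.        ,   0.        ,   1.        ]]), 'xyz': array([ 320.76606106,   62.84697981, 1253.9673916 ]), 'rotation': array([ 0.11228242,  0.00661646, -1.54419216])}
```

View pics/side0.png

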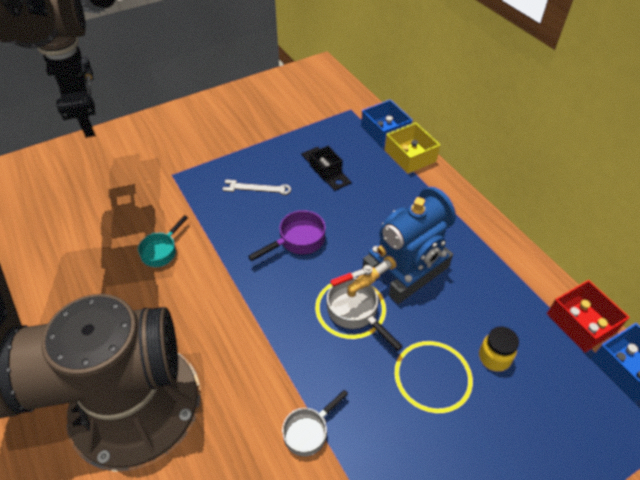

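View pics/top0.png

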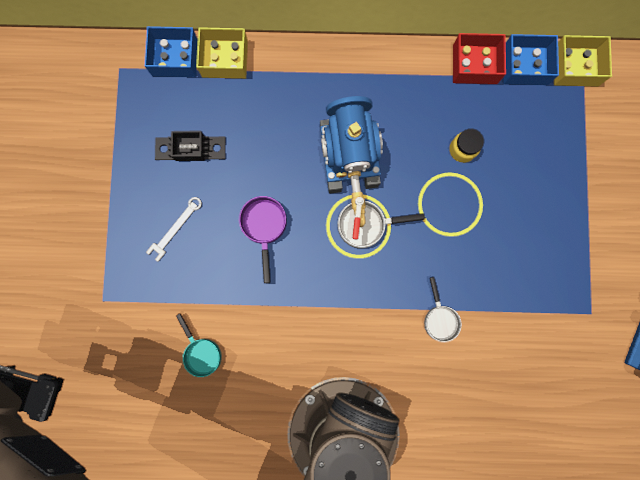

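Top picture: candidates for the pot are steel under the spout (360,222), small steel (443,324), purple (263,220) and turquoise (202,357). I choose the large steel one at (360,222). The plug is at about (354,129), the red sleeve at (356,229), and the free ring at (451,204).

```bash
cat > h.py <<'E'
import numpy as np, cv2
from scipy.spatial.transform import Rotation as Ro
from cell import state, read_camera, camera_model, env
def ray(n,u,v):
    m=camera_model(n); K=m["K"]; d=np.linalg.solve(K,[u,v,1.]); d=np.array([d[0],-d[1],-d[2]])
    return m["xyz"], Ro.from_euler('xyz',m["rotation"]).apply(d)
def at(n,u,v,z):
    o,d=ray(n,u,v); return o+d*(z-o[2])/d[2]
def proj(n,P):
    m=camera_model(n); p=(np.atleast_2d(P)-m["xyz"])@Ro.from_euler('xyz',m["rotation"]).as_matrix()
    q=(p*[1,-1,-1])@m["K"].T; return q[:,:2]/q[:,2:]
def crop(im,x,y,w,h,s,f):
    cv2.imwrite(f,cv2.resize(im[y:y+h,x:x+w,::-1],None,fx=s,fy=s,interpolation=cv2.INTER_CUBIC))
def tri(a,b):
    (o,d),(p,e)=ray("top",*a),ray("side",*b); A=np.array([d,-e]).T
    t=np.linalg.lstsq(A,p-o,rcond=None)[0]; return (o+t[0]*d+p+t[1]*e)/2, np.linalg.norm(o+t[0]*d-p-t[1]*e)
E
python3 - <<'E'
from h import *
t=cv2.imread("pics/top0.png")[:,:,::-1]; s=cv2.imread("pics/side0.png")[:,:,::-1]
crop(t,310,85,180,190,4,"a.png"); crop(s,310,180,180,240,4,"b.png")
a=cv2.resize(t[85:275,310:490],None,fx=4,fy=4,interpolation=2);crop(t,310,85,180,150,4,"pics/c1.png")
crop(s,310,180,190,145,4,"pics/c2.png")
# yellow ring fit
hsv=cv2.cvtColor(t,cv2.COLOR_RGB2HSV); m=cv2.inRange(hsv,(22,80,120),(35,255,255))
ys,xs=np.nonzero(m)
k=(xs>410)&(xs<490)&(ys>165)&(ys<245)
P=np.array([at("top",x,y,0) for x,y in zip(xs[k],ys[k])])
def circ(P):
    A=np.c_[2*P[:,:2],np.ones(len(P))]; c=np.linalg.lstsq(A,(P[:,:2]**2).sum(1),rcond=None)[0]; return c[:2],(c[2]+c[:2]@c[:2])**.5
print("ring",circ(P))
k=(xs>320)&(xs<395)&(ys>192)&(ys<262)
P=np.array([at("top",x,y,0) for x,y in zip(xs[k],ys[k])])
c,r=circ(P)
k=abs(np.hypot(*(P[:,:2]-c).T)-72)<8
print("spout ring",circ(P[k]))
for n,u,v,z in [("plug",354,129,230),("stemtip",356,229,106)]: print(n,at("top",u,v,z))
E
```

```text
ring (array([ 545.81038467, -249.70702041]), np.float64(73.9805865772336))
spout ring (array([487.05837927, -28.00034107]), np.float64(73.95402975779348))
plug [6.51995096e+02 3.01160198e-01 2.30000000e+02]
stemtip [464.96769859 -15.84382011 106.        ]
```

View pics/c1.png

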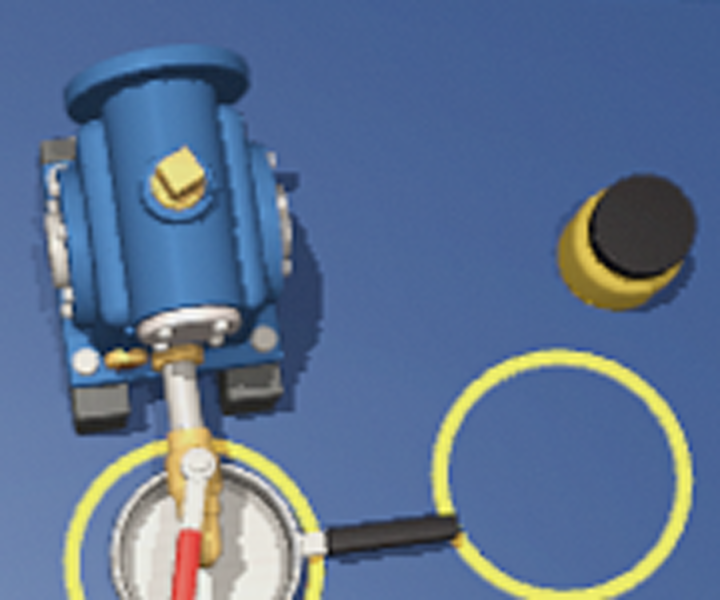

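View pics/c2.png

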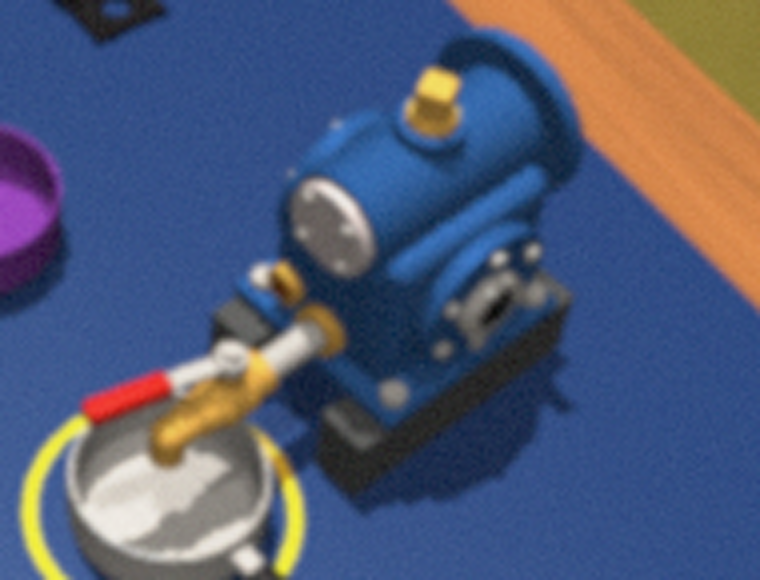

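```bash
python3 - <<'E'
from h import *
t=cv2.imread("pics/top0.png")[:,:,::-1]; s=cv2.imread("pics/side0.png")[:,:,::-1]
f=lambda x,y,ox,oy:((x+.5)/4-.5+ox,(y+.5)/4-.5+oy)
for n,a,b in [("headtop",(181,172),(440,84)),("stem",(197,463),(231,352))]:
    print(n,*tri(f(*a,310,85),f(*b,310,180)), at("top",*f(*a,310,85),230 if n=="headtop" else 112))
for n,im,w in (("top",t,(340,200,380,245)),("side",s,(320,260,370,295))):
    R=im.astype(int); m=((R[:,:,0]>120)&(R[:,:,1]<80)&(R[:,:,2]<80)).astype(np.uint8)
    k=np.zeros_like(m); k[w[1]:w[3],w[0]:w[2]]=1; m*=k
    ys,xs=np.nonzero(m); r=cv2.minAreaRect(np.c_[xs,ys].astype(np.float32)); print(n,xs.mean(),ys.mean(),r)
    if n=="top": A=(xs.mean(),ys.mean())
    else: print(tri(A,(xs.mean(),ys.mean())))
print(at("top",*A,110))
# pot rim in top & handle
hsv=cv2.cvtColor(t,cv2.COLOR_RGB2HSV)
m=(hsv[:,:,2]<60).astype(np.uint8); k=np.zeros_like(m);k[205:230,388:428]=1;m*=k
ys,xs=np.nonzero(m);r=cv2.minAreaRect(np.c_[xs,ys].astype(np.float32));print("handle",r,len(xs));print(at("top",xs.mean(),ys.mean(),38))
b=cv2.boxPoints(r);print([at("top",*p,38)[:2].round() for p in b])
a=cv2.resize(t[112:145,335:375],None,fx=9,fy=9,interpolation=2)
b=cv2.resize(t[190:265,320:400],None,fx=5,fy=5,interpolation=2); c=np.zeros((375,760,3),np.uint8);c[:297,:360]=a;c[:,360:]=b
cv2.imwrite("pics/d.png",c[:,:,::-1])
E
```

```text
headtop [655.01826351  -1.54545522 230.911148  ] 0.8964362637873918 [654.88756228  -1.4063981  230.        ]
stem [527.24052328 -20.27755797 112.60810422] 1.5683147857613728 [528.08418637 -20.63944503 112.        ]
top 356.44 227.78 ((356.0, 228.0), (5.52157735824585, 20.540266036987305), 6.34019136428833)
side 341.31496062992125 279.45669291338584 ((341.3101806640625, 279.4781188964844), (6.065938949584961, 21.10263442993164), 70.01689147949219)
(array([466.30489159, -16.15161521, 108.0155007 ]), np.float64(2.4500823286418814))
[467.19413927 -16.48847167 110.        ]
handle ((407.7769775390625, 218.21539306640625), (6.325770854949951, 32.497100830078125), 82.87498474121094) 96
[ 501.82302144 -142.18386703   38.        ]
[array([ 504., -103.]), array([ 515., -178.]), array([ 500., -180.]), array([ 489., -105.])]
```

View pics/d.png

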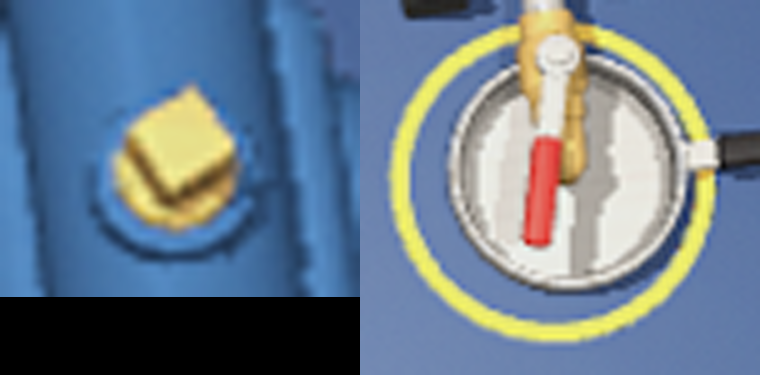

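Crop: plug head is a square turned about 38° with its top at c1 (181,172). Red sleeve is clear, stem at (359,200), pot centred in the spout ring with its handle toward -y.

```bash
cat >> h.py <<'E'
G=np.array([655,-1.5]); gy=0.15; RG=np.array([[np.cos(gy),-np.sin(gy)],[np.sin(gy),np.cos(gy)]])
def gb(x,y): return G+RG@np.array([x,y])
def row(x,y,z,yaw,s=None):
    "tool-frame row (cm,deg) to TCP x,y,z, tool down at yaw"
    s=s or state(); R=Ro.from_euler('xyz',s["tcp_rot"]); d=R.inv().apply(np.array([x,y,z])-s["eef_pos"])/10
    w=(R.inv()*Ro.from_euler('xyz',[np.pi,0,yaw])).as_rotvec(degrees=True)
    return [round(float(v),2) for v in d]+[round(float(v),1) for v in w]
def show():
    s=state(); print(s["t"].__round__(2),s["eef_pos"].round(1),s["tcp_rot"].round(3),"F",s["ft_force"].round(1),"M",s["moment"].round(2),"op",round(s["opening"],3),"j",s["joints"].round(2))
E
python3 - <<'E'
from h import *
th=.217; p=gb(-130-61*np.cos(th),61*np.sin(th))-RG@np.array([np.sin(th),np.cos(th)])*34
print(p,row(*p,400,1.72),row(*p,285,1.72))
E
```

```text
[463.3203271  -50.76672984] [-56.75, 46.25, 0.47, -0.0, 0.1, -21.9] [-56.74, 46.26, 11.97, -0.0, 0.1, -21.9]
```

>>> {"method": "arm_command", "body": {"steps": [[-23,37,0.4,0,0,-8],[-23,37,0.4,0,0,-16],[-23,37,0.4,0,0,-22],[-23,37,0.4,0,0,-22],[-23,37,0.4,0,0,-22],[-23,37,0.4,0,0,-22],[-23,37,0.4,0,0,-22],[-23,37,0.4,0,0,-22],[-23,37,0.4,0,0,-22],[-40,41.6,0.4,0,0,-22],[-56.7,46.3,0.4,0,0,-22],[-56.7,46.3,0.4,0,0,-22]], "jaw": 0}}

```text
t: 1.1
eef_pos: [426.1, 220.5, 400.7]
tcp_rot: [-3.141, 0.0, 1.722]
ft_force: [1.3, -0.3, 0.3]
opening: 0.214
```

```bash
python3 - <<'E'
from h import *
show()
th=.217; p=gb(-130-61*np.cos(th),61*np.sin(th))-RG@np.array([np.sin(th),np.cos(th)])*34
print(p,row(*p,400,1.72),row(*p,285,1.72))
E
```

```text
1.1 [426.1 220.5 400.7] [-3.141  0.     1.722] F [ 1.3 -0.3  0.3] M [ 0.04 -0.04 -0.  ] op 0.214 j [ 0.34  0.29  1.91  0.    0.94 -1.38]
[463.3203271  -50.76672984] [-27.38, -0.4, 0.07, -0.0, 0.0, 0.1] [-27.38, -0.39, 11.57, -0.0, 0.0, 0.1]
```

>>> {"method": "arm_command", "body": {"steps": [[-27.4,-0.4,0.1,0,0,0],[-27.4,-0.4,0.1,0,0,0],[-27.4,-0.4,0.1,0,0,0],[-27.4,-0.4,0.1,0,0,0],[-27.4,-0.4,0.1,0,0,0],[-27.4,-0.4,0.1,0,0,0],[-27.4,-0.4,0.1,0,0,0],[-27.4,-0.4,0.1,0,0,0],[-27.4,-0.4,0.1,0,0,0]]}}

```text
t: 1.85
eef_pos: [463.1, -50.1, 399.8]
tcp_rot: [-3.141, -0.0, 1.719]
ft_force: [-0.4, 0.0, -0.3]
opening: 0.002
```

>>> {"method": "arm_command", "body": {"steps": [[0,0,3.8,0,0,0],[0,0,7.6,0,0,0],[0,0,10,0,0,0],[0,0,11.5,0,0,0],[0,0,11.5,0,0,0]]}}

```text
t: 2.27
eef_pos: [462.6, -47.8, 282.6]
tcp_rot: [-3.137, -0.002, 1.723]
ft_force: [-0.7, -0.1, -0.1]
opening: 0.005
```

```bash
python3 - <<'E'
from h import *
show()
for th,o in zip(np.linspace(.3,1.571,8),[19,19,20,20,20,19,18,17]):
    p=gb(-130-61*np.cos(th),61*np.sin(th))-RG@np.array([np.sin(th),np.cos(th)])*o
    print(p.round(),row(*p,285,1.72))
t=read_camera("top");s=read_camera("side")
c=np.zeros((420,780,3),np.uint8);c[:,:390]=cv2.resize(t[150:290,295:425],None,fx=3,fy=3);c[:,390:]=cv2.resize(s[200:340,300:430],None,fx=3,fy=3)
cv2.imwrite("pics/e.png",c[:,:,::-1])
E
```

```text
2.27 [462.6 -47.8 282.6] [-3.137e+00 -2.000e-03  1.723e+00] F [-0.7 -0.1 -0.1] M [0.11 0.09 0.03] op 0.005 j [-0.25  0.45  2.07  0.    0.62 -1.97]
[463. -31.] [1.69, 0.33, -0.24, -0.3, -0.1, 0.2]
[463. -19.] [2.84, 0.44, -0.24, -0.3, -0.1, 0.2]
[463.  -8.] [3.88, 0.69, -0.24, -0.3, -0.1, 0.2]
[467.   3.] [4.93, 1.18, -0.24, -0.3, -0.1, 0.2]
[472.  13.] [5.88, 1.86, -0.24, -0.3, -0.1, 0.2]
[480.  23.] [6.72, 2.79, -0.24, -0.3, -0.1, 0.2]
[490.  31.] [7.37, 3.86, -0.25, -0.3, -0.1, 0.2]
[501.  37.] [7.79, 5.03, -0.25, -0.3, -0.1, 0.2]
```

View pics/e.png

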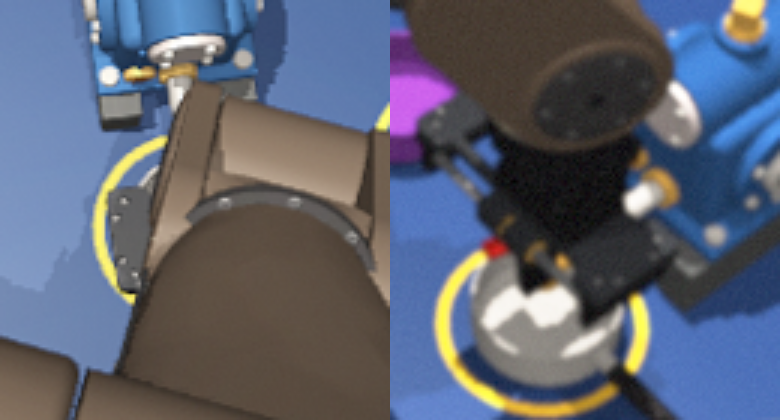

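Fingers are lowered on the -y side of the red sleeve (side crop about (495,245)), clear of the pot and pipe. Now pushing the lever.

>>> {"method": "arm_command", "body": {"steps": [[1.0,0.2,0,0,0,0],[1.7,0.3,0,0,0,0],[2.3,0.4,0,0,0,0],[2.85,0.45,0,0,0,0],[3.9,0.7,0,0,0,0],[4.9,1.2,0,0,0,0],[5.4,1.5,0,0,0,0],[5.9,1.85,0,0,0,0],[6.7,2.8,0,0,0,0],[7.4,3.9,0,0,0,0],[7.6,4.5,0,0,0,0],[7.7,4.7,0,0,0,0]]}}

```text
t: 3.37
eef_pos: [499.0, 34.9, 284.9]
tcp_rot: [-3.142, -0.0, 1.723]
ft_force: [-2.6, -1.8, 1.3]
opening: 0.003
```

>>> {"method": "arm_command", "body": {"steps": [[0,0,0,0,0,0],[0,0.2,0,0,0,0],[0,0.3,0,0,0,0],[0,0.3,0,0,0,0]]}}

```text
t: 3.7
eef_pos: [500.6, 34.6, 284.9]
tcp_rot: [-3.14, -0.001, 1.722]
ft_force: [-3.4, 1.6, -0.0]
opening: 0.006
```

```bash
python3 - <<'E'
from h import *
show()
p=(state()["eef_pos"][:2]-G)@RG; print("gb",p)
E
```

```text
3.7 [500.6  34.6 284.9] [-3.140e+00 -1.000e-03  1.722e+00] F [-3.4  1.6 -0. ] M [0.35 0.67 0.02] op 0.006 j [-0.06  0.49  1.98  0.    0.67 -1.78]
gb [-147.2283615    58.74276492]
```

>>> {"method": "arm_command", "body": {"steps": [[0,0.15,0,0,0,0],[0,0.3,0,0,0,0],[0,0.3,0,0,0,0]]}}

```text
t: 3.95
eef_pos: [502.0, 34.8, 284.7]
tcp_rot: [-3.134, -0.001, 1.722]
ft_force: [-17.8, -4.0, 9.2]
opening: 0.005
```

>>> {"method": "arm_command", "body": {"steps": [[0,0.15,0,0,0,0],[0,0.3,0,0,0,0],[0,0.3,0,0,0,0]]}}

```text
t: 4.2
eef_pos: [503.3, 35.0, 284.6]
tcp_rot: [-3.127, -0.002, 1.723]
ft_force: [-30.1, -9.5, 18.8]
opening: 0.003
```

>>> {"method": "arm_command", "body": {"steps": [[0,-2.5,0,0,0,0],[0,-4,-2,0,0,0],[0,-4,-6,0,0,0],[0,-4,-10,0,0,0],[0,-4,-12,0,0,0],[0,-4,-12,0,0,0]], "jaw": 5}}

```text
t: 4.7
eef_pos: [467.7, 29.3, 409.6]
tcp_rot: [3.133, 0.002, 1.722]
ft_force: [-0.3, -0.2, -1.8]
opening: 0.365
```

```bash
python3 - <<'E'
from h import *
show()
print(row(502,-142,320,.146)); print(row(502,-142,207,.146))
E
```

```text
4.7 [467.7  29.3 409.6] [3.133e+00 2.000e-03 1.722e+00] F [-0.3 -0.2 -1.8] M [0.04 0.04 0.03] op 0.365 j [-0.08  0.26  1.92  0.    0.95 -1.8 ]
[-17.43, 0.74, 9.0, 0.5, -0.3, 90.3]
[-17.41, 0.64, 20.3, 0.5, -0.3, 90.3]
```

>>> {"method": "arm_command", "body": {"steps": [[-4,0.2,0,0,0,7],[-8,0.4,1,0,0,14],[-12,0.5,3,0,0,21],[-15,0.6,5,0,0,28],[-17.4,0.7,7,0,0,35],[-17.4,0.7,9,0,0,42],[-17.4,0.7,9,0,0,49],[-17.4,0.7,9,0,0,56],[-17.4,0.7,9,0,0,63],[-17.4,0.7,9,0,0,70],[-17.4,0.7,9,0,0,77],[-17.4,0.7,9,0,0,84]]}}

```text
t: 5.7
eef_pos: [500.5, -141.7, 314.4]
tcp_rot: [-3.142, -0.0, 0.249]
ft_force: [-0.3, 0.4, -0.4]
opening: 0.525
```

```bash
python3 - <<'E'
from h import *
show()
print(row(502,-142,207,.146))
t=read_camera("top");s=read_camera("side")
c=np.zeros((420,780,3),np.uint8);c[:,:390]=cv2.resize(t[130:270,315:445],None,fx=3,fy=3);c[:,390:]=cv2.resize(s[240:380,310:440],None,fx=3,fy=3)
cv2.imwrite("pics/f.png",c[:,:,::-1])
E
```

```text
5.7 [ 500.5 -141.7  314.4] [-3.142 -0.     0.249] F [-0.3  0.4 -0.4] M [-0.09 -0.   -0.03] op 0.525 j [-0.4   0.46  1.91  0.    0.77 -0.65]
[0.14, 0.07, 10.74, -0.0, -0.0, 5.9]
```

View pics/f.png

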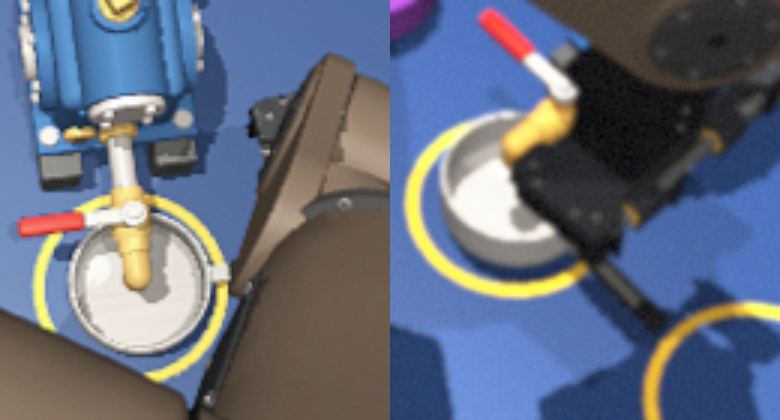

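Lever now lies square across the pipe (sleeve at (50,224) in the left crop), and the gripper is above the pot's handle.

>>> {"method": "arm_command", "body": {"steps": [[0.1,0.1,3,0,0,6],[0.1,0.1,6,0,0,6],[0.1,0.1,8.5,0,0,6],[0.1,0.1,10,0,0,6],[0.1,0.1,10.7,0,0,6],[0.1,0.1,10.7,0,0,6]]}}

```text
t: 6.3
eef_pos: [501.6, -142.2, 206.6]
tcp_rot: [-3.14, 0.002, 0.154]
ft_force: [0.4, -0.3, 0.9]
opening: 0.525
```

>>> {"method": "arm_command", "body": {"steps": [[0,0,0,0,0,0],[0,0,0,0,0,0],[0,0,0,0,0,0],[0,0,0,0,0,0],[0,0,0,0,0,0],[0,0,0,0,0,0],[0,0,0,0,0,0]], "jaw": 0}}

```text
t: 6.88
eef_pos: [501.9, -142.2, 208.5]
tcp_rot: [3.141, -0.001, 0.151]
ft_force: [1.2, 0.6, 2.3]
opening: 0.163
```

```bash
python3 - <<'E'
from h import *
show(); s=state()
e=s["eef_pos"]; print(row(e[0]+59.5,e[1]-219,e[2],s["tcp_rot"][2]))
E
```

```text
6.88 [ 501.9 -142.2  208.5] [ 3.141e+00 -1.000e-03  1.510e-01] F [1.2 0.6 2.3] M [-0.01 -0.17 -0.18] op 0.163 j [-0.4   0.64  1.98  0.    0.52 -0.55]
[2.59, 22.55, 0.01, 0.0, -0.1, -0.0]
```

>>> {"method": "arm_command", "body": {"steps": [[0.1,0.7,0,0,0,0],[0.3,2.0,0,0,0,0],[0.4,3.6,0,0,0,0],[0.6,5.2,0,0,0,0],[0.8,6.8,0,0,0,0],[1.0,8.4,0,0,0,0],[1.2,10,0,0,0,0],[1.3,11.4,0,0,0,0],[1.5,12.6,0,0,0,0],[1.6,13.4,0,0,0,0],[1.6,14,0,0,0,0],[1.6,14,0,0,0,0]]}}

```text
t: 7.88
eef_pos: [538.8, -279.3, 208.2]
tcp_rot: [3.14, -0.001, 0.151]
ft_force: [-2.4, -3.5, 6.9]
opening: 0.164
```

```bash
python3 - <<'E'
from h import *
show()
print(row(501.9+59.5,-142.2-219,208.2,.151))
E
```

```text
7.88 [ 538.8 -279.3  208.2] [ 3.14e+00 -1.00e-03  1.51e-01] F [-2.4 -3.5  6.9] M [-0.44  0.39  0.06] op 0.164 j [-0.59  0.71  1.76 -0.    0.66 -0.74]
[1.0, 8.44, 0.01, 0.1, -0.0, -0.0]
```

>>> {"method": "arm_command", "body": {"steps": [[0.1,0.6,-0.02,0,0,0],[0.2,1.8,-0.05,0,0,0],[0.4,3.2,-0.05,0,0,0],[0.5,4.6,-0.05,0,0,0],[0.7,6.0,-0.05,0,0,0],[0.9,7.2,-0.05,0,0,0],[1.0,8.0,-0.05,0,0,0],[1.0,8.4,-0.05,0,0,0],[1.0,8.4,-0.05,0,0,0],[1.0,8.4,-0.05,0,0,0]]}}

```text
t: 8.72
eef_pos: [561.2, -360.0, 208.6]
tcp_rot: [3.14, -0.001, 0.151]
ft_force: [0.2, -3.3, -1.1]
opening: 0.165
```

```bash
python3 - <<'E'
from h import *
show()
t=read_camera("top");s=read_camera("side")
c=np.zeros((420,780,3),np.uint8);c[:,:390]=cv2.resize(t[140:280,390:520],None,fx=3,fy=3);c[:,390:]=cv2.resize(s[310:450,370:500],None,fx=3,fy=3)
cv2.imwrite("pics/g.png",c[:,:,::-1])
E
```

```text
8.72 [ 561.2 -360.   208.6] [ 3.14e+00 -1.00e-03  1.51e-01] F [ 0.2 -3.3 -1.1] M [-0.54 -0.01 -0.06] op 0.165 j [-0.67  0.77  1.6  -0.    0.76 -0.82]
```

View pics/g.png

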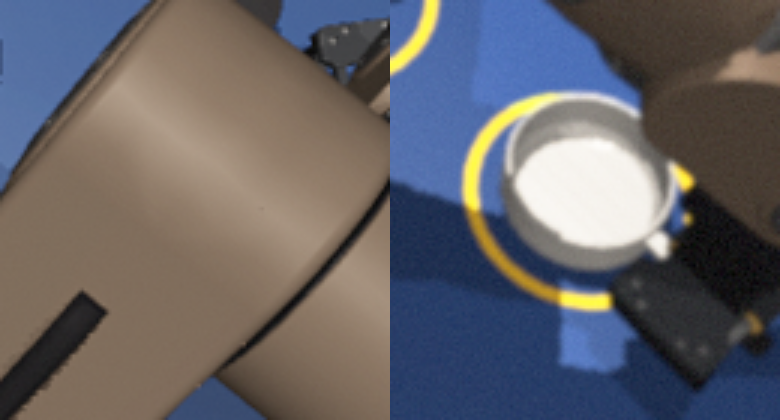

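Side crop: pot stands in the yellow ring, with the ring visible on the left and bottom. Releasing.

>>> {"method": "arm_command", "body": {"steps": [[0,0,0,0,0,0],[0,0,0,0,0,0],[0,0,0,0,0,0],[0,0,0,0,0,0],[0,0,-2,0,0,0],[0,0,-5,0,0,0],[0,0,-9,0,0,0],[0,0,-13,0,0,0],[0,0,-17,0,0,0],[0,0,-21,0,0,0],[0,0,-25,0,0,0],[0,0,-27,0,0,0]], "jaw": 4}}

```text
t: 9.82
eef_pos: [560.8, -359.2, 484.1]
tcp_rot: [3.137, -0.004, 0.151]
ft_force: [0.2, 0.0, 0.6]
opening: 0.423
```

```bash
python3 - <<'E'
from h import *
show()
print(row(655,-1.5,470,2.24))
E
```

```text
9.82 [ 560.8 -359.2  484.1] [ 3.137 -0.004  0.151] F [0.2 0.  0.6] M [-0.08  0.01 -0.01] op 0.423 j [-0.67  0.49  1.34  0.    1.3  -0.82]
[14.7, -33.95, 1.33, 0.4, 0.1, -119.7]
```

>>> {"method": "arm_command", "body": {"steps": [[1.5,-3.4,1,0,0,-7],[3,-6.8,1,0,0,-14],[4.5,-10.2,1,0,0,-21],[6,-13.6,1,0,0,-28],[7.5,-17,1,0,0,-35],[9,-20.4,1,0,0,-42],[10.5,-23.8,1,0,0,-49],[12,-27.2,1,0,0,-56],[13.5,-30.6,1,0,0,-63],[14.7,-33.9,1,0,0,-70],[14.7,-33.9,1,0,0,-77],[14.7,-33.9,1,0,0,-84]]}}

```text
t: 10.82
eef_pos: [655.5, 0.0, 468.4]
tcp_rot: [-3.141, -0.0, 1.627]
ft_force: [-1.1, 0.5, 0.5]
opening: 0.425
```

```bash
python3 - <<'E'
from h import *
show()
print(row(655,-1.5,470,2.24))
t=read_camera("top");s=read_camera("side")
c=np.zeros((420,780,3),np.uint8);c[:,:390]=cv2.resize(t[140:280,390:520],None,fx=3,fy=3);c[:,390:]=cv2.resize(s[170:310,360:490],None,fx=3,fy=3)
cv2.imwrite("pics/i.png",c[:,:,::-1]); cv2.imwrite("pics/i_side.png",s[:,:,::-1])
# predicted tests: rim outline if centred
print(proj("top",[[545.8,-249.7,45]]),proj("top",[[545.8+55,-249.7,45],[545.8-55,-249.7,45],[545.8,-249.7+55,45],[545.8,-249.7-55,45]]))
E
```

```text
10.82 [655.5   0.  468.4] [-3.141 -0.     1.627] F [-1.1  0.5  0.5] M [-0.    0.04 -0.03] op 0.425 j [-0.1   0.49  1.39  0.    1.26 -1.73]
[-0.15, -0.06, -0.16, -0.0, -0.0, -35.1]
[[454.9240126  200.43669107]] [[454.84822667 177.33481648]
 [455.00056435 223.77201259]
 [431.33658599 199.846698  ]
 [478.5317063  201.02719108]]
```

View pics/i.png

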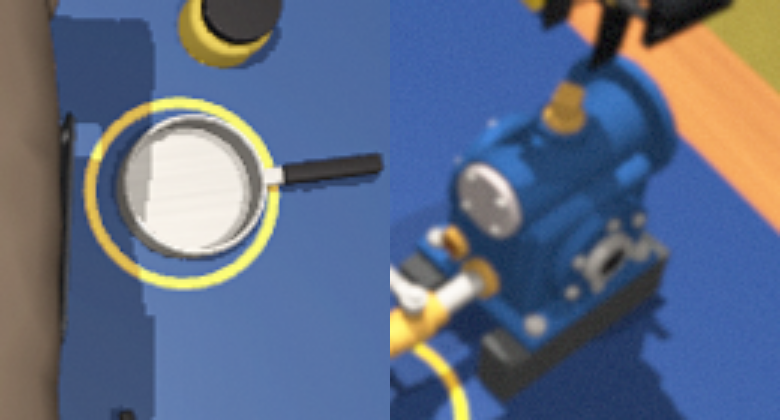

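Pot (rim centre about (454.3,201.7), expected (454.9,200.4)) stands wholly inside the ring, about 3 mm off centre. The plug is in view under the fingers.

>>> {"method": "arm_command", "body": {"steps": [[-0.1,-0.1,0,0,0,-7],[-0.1,-0.1,0,0,0,-14],[-0.1,-0.1,0,0,0,-21],[-0.1,-0.1,0,0,0,-28],[-0.1,-0.1,0,0,0,-35],[-0.1,-0.1,1,0,0,-35],[-0.1,-0.1,3,0,0,-35],[-0.1,-0.1,3,0,0,-35],[-0.1,-0.1,3,0,0,-35]]}}

```text
t: 11.67
eef_pos: [654.5, -3.7, 437.5]
tcp_rot: [-3.14, -0.002, 2.223]
ft_force: [0.8, 0.6, 0.1]
opening: 0.42
```

```bash
python3 - <<'E'
from h import *
show()
print(row(655,-1.5,399,2.24))
E
```

```text
11.67 [654.5  -3.7 437.5] [-3.140e+00 -2.000e-03  2.223e+00] F [0.8 0.6 0.1] M [ 0.04  0.07 -0.02] op 0.42 j [-0.11  0.51  1.44  0.    1.2  -2.33]
[0.14, 0.18, 3.85, -0.1, -0.1, -1.0]
```

>>> {"method": "arm_command", "body": {"steps": [[0.1,0.2,1.5,0,0,-1],[0.1,0.2,2.8,0,0,-1],[0.1,0.2,3.5,0,0,-1],[0.1,0.2,3.8,0,0,-1],[0.1,0.2,3.8,0,0,-1]]}}

```text
t: 12.08
eef_pos: [655.6, -1.5, 400.6]
tcp_rot: [-3.141, -0.0, 2.244]
ft_force: [0.5, 1.1, 0.1]
opening: 0.42
```

>>> {"method": "arm_command", "body": {"steps": [[0,0,0,0,0,0],[0,0,0,0,0,0],[0,0,0,0,0,0],[0,0,0,0,0,0],[0,0,0,0,0,0],[0,0,0,0,0,0]], "jaw": 0}}

```text
t: 12.58
eef_pos: [655.3, -1.2, 401.1]
tcp_rot: [3.141, -0.0, 2.246]
ft_force: [-3.0, 2.1, 4.4]
opening: 0.195
```

```bash
python3 - <<'E'
from h import *
show()
s=read_camera("side"); crop(s,380,160,80,80,6,"pics/j.png")
E
```

```text
12.58 [655.3  -1.2 401.1] [ 3.141 -0.     2.246] F [-3.   2.1  4.4] M [ 0.54  0.42 -0.02] op 0.195 j [-0.1   0.54  1.48  0.    1.12 -2.35]
```

View pics/j.png

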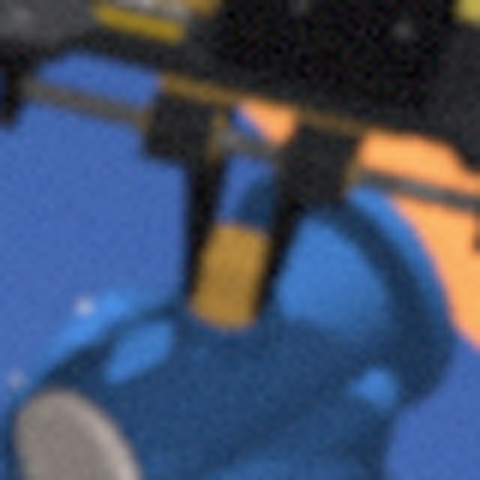

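Fingers sit on both flats of the head (18.5 mm opening). Turning clockwise.

>>> {"method": "arm_command", "body": {"steps": [[0,0,0,0,0,4],[0,0,0,0,0,9],[0,0,0,0,0,14],[0,0,0,0,0,19],[0,0,0,0,0,24],[0,0,0,0,0,29],[0,0,0,0,0,34],[0,0,0,0,0,39],[0,0,0,0,0,43],[0,0,0,0,0,45]]}}

```text
t: 13.47
eef_pos: [655.2, -0.8, 401.0]
tcp_rot: [-3.141, -0.001, 1.456]
ft_force: [-3.8, 6.0, 4.8]
opening: 0.19
```

```bash
python3 -c "
from h import *
show()"
```

```text
13.47 [655.2  -0.8 401. ] [-3.141e+00 -1.000e-03  1.456e+00] F [-3.8  6.   4.8] M [1.22 0.77 0.07] op 0.19 j [-0.1   0.54  1.48  0.    1.12 -1.56]
```

>>> {"method": "arm_command", "body": {"steps": [[0,0,0,0,0,4],[0,0,0,0,0,9],[0,0,0,0,0,14],[0,0,0,0,0,19],[0,0,0,0,0,23],[0,0,0,0,0,25]]}}

```text
t: 13.97
eef_pos: [655.2, -0.5, 401.0]
tcp_rot: [-3.14, -0.002, 1.02]
ft_force: [-4.1, 8.4, 5.3]
opening: 0.19
```

```bash
python3 -c "
from h import *
show()"
```

```text
13.97 [ 6.552e+02 -5.000e-01  4.010e+02] [-3.14e+00 -2.00e-03  1.02e+00] F [-4.1  8.4  5.3] M [1.63 0.57 0.05] op 0.19 j [-0.1   0.54  1.48  0.    1.12 -1.12]
```

>>> {"method": "arm_command", "body": {"steps": [[0,0,0,0,0,4],[0,0,0,0,0,9],[0,0,0,0,0,13],[0,0,0,0,0,15]]}}

```text
t: 14.3
eef_pos: [655.3, -0.3, 401.0]
tcp_rot: [-3.14, -0.002, 0.758]
ft_force: [-2.2, 8.8, 4.9]
opening: 0.186
```

```bash
python3 -c "
from h import *
show()"
```

```text
14.3 [ 6.553e+02 -3.000e-01  4.010e+02] [-3.14e+00 -2.00e-03  7.58e-01] F [-2.2  8.8  4.9] M [1.8  0.42 0.05] op 0.186 j [-0.1   0.54  1.48  0.    1.12 -0.86]
```

>>> {"method": "arm_command", "body": {"steps": [[0.05,-0.06,0,0,0,4],[0.05,-0.06,0,0,0,9],[0.05,-0.06,0,0,0,14],[0.05,-0.06,0,0,0,18],[0.05,-0.06,0,0,0,20]]}}

```text
t: 14.72
eef_pos: [655.4, 0.2, 401.0]
tcp_rot: [-3.14, -0.002, 0.409]
ft_force: [-1.0, 7.3, 3.7]
opening: 0.185
```

```bash
python3 -c "
from h import *
show()"
```

```text
14.72 [6.554e+02 2.000e-01 4.010e+02] [-3.14e+00 -2.00e-03  4.09e-01] F [-1.   7.3  3.7] M [1.43 0.18 0.16] op 0.185 j [-0.1   0.54  1.48  0.    1.12 -0.51]
```

>>> {"method": "arm_command", "body": {"steps": [[0,0,0,0,0,4],[0,0,0,0,0,9],[0,0,0,0,0,13],[0,0,0,0,0,15],[0,0,0,0,0,15]]}}

```text
t: 15.13
eef_pos: [655.6, 0.3, 401.1]
tcp_rot: [-3.14, -0.002, 0.149]
ft_force: [0.2, 8.3, 4.2]
opening: 0.189
```

```bash
python3 -c "
from h import *
show()"
```

```text
15.13 [6.556e+02 3.000e-01 4.011e+02] [-3.14e+00 -2.00e-03  1.49e-01] F [0.2 8.3 4.2] M [ 1.5  -0.03  0.21] op 0.189 j [-0.1   0.54  1.48  0.    1.12 -0.25]
```

>>> {"method": "arm_command", "body": {"steps": [[0,0,0,0,0,4],[0,0,0,0,0,8],[0,0,0,0,0,12]]}}

```text
t: 15.38
eef_pos: [655.6, 0.3, 401.1]
tcp_rot: [-3.14, -0.002, -0.061]
ft_force: [1.8, 7.9, 4.4]
opening: 0.185
```

```bash
python3 -c "
from h import *
show()"
```

```text
15.38 [6.556e+02 3.000e-01 4.011e+02] [-3.14e+00 -2.00e-03 -6.10e-02] F [1.8 7.9 4.4] M [ 1.53 -0.27  0.54] op 0.185 j [-0.1   0.54  1.48  0.    1.12 -0.04]
```

>>> {"method": "arm_command", "body": {"steps": [[0,0,0,0,0,4],[0,0,0,0,0,8]]}}

```text
t: 15.55
eef_pos: [655.7, 0.3, 401.1]
tcp_rot: [-3.14, -0.002, -0.2]
ft_force: [1.8, 7.9, 3.4]
opening: 0.188
```

```bash
python3 -c "
from h import *
show()"
```

```text
15.55 [6.557e+02 3.000e-01 4.011e+02] [-3.14e+00 -2.00e-03 -2.00e-01] F [1.8 7.9 3.4] M [ 1.39 -0.36  0.66] op 0.188 j [-0.1   0.54  1.48  0.    1.12  0.1 ]
```

>>> {"method": "arm_command", "body": {"steps": [[0,0,0,0,0,3],[0,0,0,0,0,6]]}}

```text
t: 15.72
eef_pos: [655.8, 0.3, 401.2]
tcp_rot: [-3.139, -0.002, -0.304]
ft_force: [2.2, 7.4, 3.2]
opening: 0.189
```

```bash
python3 -c "
from h import *
show()"
```

```text
15.72 [6.558e+02 3.000e-01 4.012e+02] [-3.139e+00 -2.000e-03 -3.040e-01] F [2.2 7.4 3.2] M [ 1.43 -0.43  0.63] op 0.189 j [-0.1   0.54  1.48  0.    1.12  0.2 ]
```

>>> {"method": "arm_command", "body": {"steps": [[0,0,0,0,0,6],[0,0,0,0,0,6],[0,0,0,0,0,6]]}}

```text
t: 15.97
eef_pos: [655.8, 0.0, 401.2]
tcp_rot: [-3.14, -0.002, -0.407]
ft_force: [2.0, 5.8, 3.6]
opening: 0.191
```

```bash
python3 -c "
from h import *
show()"
```

```text
15.97 [655.8   0.  401.2] [-3.14e+00 -2.00e-03 -4.07e-01] F [2.  5.8 3.6] M [ 1.03 -0.37  0.64] op 0.191 j [-0.1   0.54  1.48  0.    1.12  0.31]
```

>>> {"method": "arm_command", "body": {"steps": [[0,0,0,0,0,0],[0,0,0,0,0,0],[0,0,0,0,0,0],[0,0,0,0,0,0],[0,0,-1,0,0,0],[0,0,-3,0,0,0],[0,0,-6,0,0,0],[0,0,-8,0,0,0],[0,0,-10,0,0,0],[0,0,-12,0,0,0]], "jaw": 4.5}}

```text
t: 16.8
eef_pos: [655.1, -0.8, 522.6]
tcp_rot: [-3.141, -0.001, -0.408]
ft_force: [-0.6, -0.2, 0.2]
opening: 0.476
```

```bash
python3 -c "
from h import *
show(); print(row(480,250,520,-.407))"
```

```text
16.8 [655.1  -0.8 522.6] [-3.141e+00 -1.000e-03 -4.080e-01] F [-0.6 -0.2  0.2] M [-0.08  0.03  0.01] op 0.476 j [-0.1   0.45  1.31 -0.    1.38  0.31]
[-26.02, -16.09, 0.24, -0.0, -0.0, -0.0]
```

>>> {"method": "arm_command", "body": {"steps": [[-3,-2,0,0,0,0],[-6,-4,0,0,0,0],[-9,-6,0,0,0,0],[-12,-8,0,0,0,0],[-15,-10,0,0,0,0],[-18,-12,0,0,0,0],[-21,-14,0,0,0,0],[-24,-16,0,0,0,0],[-26,-16,0,0,0,0],[-26,-16,0,0,0,0],[-26,-16,0,0,0,0]]}}

```text
t: 17.72
eef_pos: [479.4, 249.6, 521.6]
tcp_rot: [-3.141, -0.001, -0.406]
ft_force: [0.5, 0.3, 0.1]
opening: 0.472
```

```bash
python3 - <<'E'
from h import *
show()
t=read_camera("top");s=read_camera("side")
c=np.zeros((480,800,3),np.uint8);c[:,:400]=cv2.resize(t[80:320,300:500],None,fx=2,fy=2);c[:,400:]=cv2.resize(s[180:420,310:510],None,fx=2,fy=2)
cv2.imwrite("pics/k.png",c[:,:,::-1])
E
```

```text
17.72 [479.4 249.6 521.6] [-3.141e+00 -1.000e-03 -4.060e-01] F [0.5 0.3 0.1] M [-0.1   0.08 -0.04] op 0.472 j [ 0.36  0.27  1.59 -0.    1.28  0.76]
```

View pics/k.png

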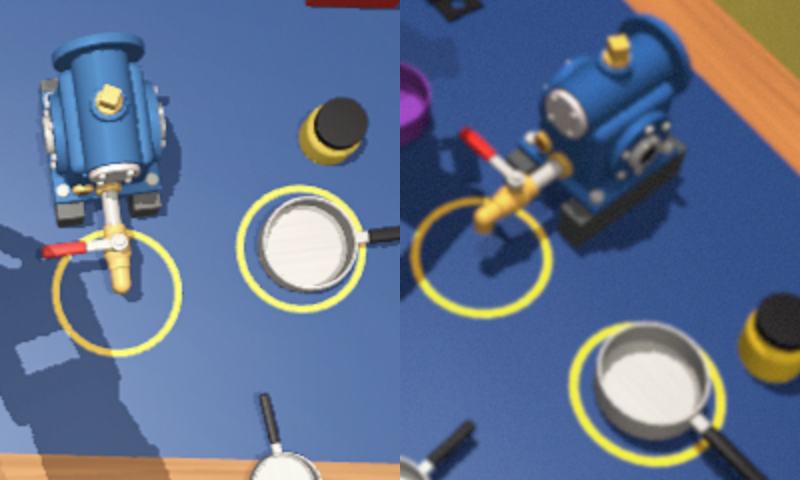

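The last picture shows the lever across the pipe (sleeve at (65,250)) and the pot inside the free ring (centre about (308,243)). The plug head at (109,97) is turned and released, and the tub and small pot have not moved.

```bash
python3 -c "
from cell import job_done
print(job_done())"
```

```text
the job is handed in; nothing more can be done
None
```

All three steps are done in the order asked, and the job was handed in at about 18 s of robot time.

- **Drain cock:** I pushed the lever round to its stop, where the force rose to about 36 N. The last picture shows it square across the pipe. A rough pixel estimate put it about 4° past square, which I took to be perspective.
- **Drip pot:** I slid it by its handle along the bench without lifting it, then let go. It stands wholly inside the free ring, about 3 mm off centre by the pixels. Part-way through the slide the gripper pressed down on it with about 7 N, so I raised the gripper 0.5 mm.
- **Filler plug:** I turned it clockwise about 2.65 rad. It bit after roughly 1.8 rad, and the moment measured 0.64 N m with the tool stopped. That is about 0.9 N m while turning, within the snug range and below the 1.4 N m limit. The last few degrees were an accidental extra 6°. I then released the plug and moved the arm clear.

The last picture shows the tub and the small pot where they were. I did not check the bracket and wrench in a last full picture, but the arm did not go near them.

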